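# Load the analyser tray in reverse order

### The arm

A 6-joint arm with a two-finger parallel gripper is mounted at the origin on a cart in front of the work surface, level with it; the furniture and walls round the work are solid. World frame = base frame: x ahead of the robot, y to its left, z up, the work surface at z = 0. Lengths are in mm, angles in rad, forces in N, time in s.
With the tool pointing down it reaches from about 275 to 825 mm from the base axis. Payload 5.2 kg.
Tool frame: the origin (TCP) lies between the finger pads; the fingertips stand 8 mm ahead of it and the grasp point (between the pads) lies 11 mm behind it (manip.finger_overhang is the distance from the TCP to the fingertips, in mm); z points along the fingers, y is the line along which they close (so a half turn about z gives the same grasp; the last joint's range is limited). The gripper opens to 93 mm and grips with 3 to 60 N. Pads are 15 mm wide; open, the fingers measure 128 mm over their backs; the gripper's body (75 mm by 188 mm) begins 65 mm behind the grasp point.
Start: joints at [-1.475, 0.259, 1.535, -0, 1.348, -0.203], TCP at [161.926, -525.628, 226.653] pointing down, gripper open.
Joint ranges: [-3.14, 3.14], [-0.91, 2.08], [0.19, 2.58], [-1.22, 4.36], [0.22, 2.71], [-3.12, 3.12]. Speed limits (rad/s): [2.57, 2.57, 3.14, 3.14, 3.14, 3.14].

### API

Orientations are given as a 3x3 rotation matrix whose columns are the frame's x, y, z axes.
In Python, from plant import monitor, viewer, manip gives the robot as it stands. The module is installed in compiled form; this text tells all that it offers.
- The arm moves only by the tool jog_arm, never from a script. Its argument "motion" is one flat list of numbers, 7 for each row, row after row: the shift along the tool's x, y, z in m, then the turn, a rotation vector about the tool's x, y, z in rad, then the opening in per cent of the stroke, from 0 (shut) to 100 (fully open). A call has 1 to 12 rows; each row shifts and turns the commanded pose from where the row before left it, along the tool's axes as they then stand; what a row does not reach is not made up. A row lasts 1/8 s, in which the tool goes at most 62.5 mm and 10.7 degrees, less where a joint would pass 70% of its speed; a pose out of reach is approached as far as the arm can. A call with a gripper value outside its range is refused whole. The fingers move at their own pace and stop on an object; "grip_force" is the grip in N (left out, the last holds). Time passes only in rows, so rows that do not move let the fingers close. It gives the time, the measured TCP pose, the force, the opening and the grip force at its end, in the units of the state.
- monitor.read_state(): the state, without advancing time (a new reading comes with each control period).
- viewer.snapshot(name): name is "side" or "top"; returns a dict with "color" (480x640x3 uint8, red, green, blue), "camera_matrix" (3x3 intrinsics, pixels), "R" (3x3) and "t" (3): a world point X has camera coordinates R X + t. Camera axes: x right, y down, z forward; pixel columns grow to the right and rows downward; lengths in mm; the calibration is good to about 2 mm. A picture is of the moment at which its call begins. There is no depth.
- manip.finish_job(): hands the job in; it is judged then, once.
The state is a dict: "clock": time; "qpos": joint angles; "qvel": joint speeds; "effort": joint torques, N m; "tcp_pos": TCP position; "ee_rot": TCP orientation; "wrist_force": force on the tool from outside, world axes, zero at the start; "torque": the same for the moment, N m; "grip_width": finger opening in mm; "finger_force": force on a finger pad.
Only numpy, scipy, OpenCV 4.12 (cv2) and the standard library are available. Lean on these libraries where they do the work, as an engineer would, in place of code of your own. Each camera call takes 0.05 s, during which the arm holds its last target. There are 200 camera calls.

### The job

Move the four sample vials from the coloured cups of the aluminium field carrier into the black analyser tray, one to a pocket, in reverse order, so that the newest sample is measured first: the vial that stood nearest the carrier's red end goes into the pocket farthest from the tray's red end, and so on, until the one that stood farthest from the carrier's red end is in the pocket next to the tray's red end. Keep the vials upright all the time, leave all four standing on the pocket floors, released and at rest, and do not disturb the beaker, the red pipette bulb or the little fuse carton.

Things in the scene. Friction and masses are not known exactly. Their poses are not given: they have to be found in the camera images.
- carrier: Field carrier, fixed: a flat aluminium plate, 50 x 196 mm, with a red block (10 mm wide, 16 mm high) across one end. Four coloured cups stand on it in a row. Origin: on the worktop under the middle of the row; y runs along the row towards the red end, z up. The four places lie at y = +69, +23, -23 and -69 mm (x = 0), 46 mm apart; their order is drawn afresh each time. The carrier may be turned any way round, and may stand on either side of the tray.
- tray: Analyser tray, fixed: black, 50 x 197 mm, with a row of four empty square pockets and a red block (10 mm wide, 18 mm high) across one end. Each pocket is 42 mm square inside, its floor 4 mm above the worktop and its walls 14 mm above the worktop, 4 mm thick. Origin: on the worktop under the middle of the row; y runs along the row towards the red end, z up. Pocket centres at y = +69, +23, -23 and -69 mm (x = 0). The tray may be turned any way round.
- cup_blue: Low square blue cup fixed on the carrier at one of its four places; at the start it holds the vial with the blue cap, and it stays there to show where that vial stood. 40 mm square, inside 34 mm, floor 9 mm and rim 17 mm above the worktop. Origin: centre of its underside, 6 mm above the worktop.
- cup_green: Low square green cup fixed on the carrier at one of its four places; at the start it holds the vial with the green cap, and it stays there to show where that vial stood. 40 mm square, inside 34 mm, floor 9 mm and rim 17 mm above the worktop. Origin: centre of its underside, 6 mm above the worktop.
- cup_yellow: Low square yellow cup fixed on the carrier at one of its four places; at the start it holds the vial with the yellow cap, and it stays there to show where that vial stood. 40 mm square, inside 34 mm, floor 9 mm and rim 17 mm above the worktop. Origin: centre of its underside, 6 mm above the worktop.
- cup_white: Low square white cup fixed on the carrier at one of its four places; at the start it holds the vial with the white cap, and it stays there to show where that vial stood. 40 mm square, inside 34 mm, floor 9 mm and rim 17 mm above the worktop. Origin: centre of its underside, 6 mm above the worktop.
- vial_blue: Upright glass sample vial with a blue screw cap, loose, about 38 g. Body 28 mm in diameter up to 54 mm (shoulder about 48 mm), cap 27 mm in diameter, from 47 to 61.5 mm. Origin: centre of its underside, z up its axis (at the start 9 mm above the worktop). Grasp it round the cap and shoulder from above, with the fingers closing across the row: neighbours in the row are 46 mm apart, centre to centre. A grip of about 12 N holds it.
- vial_green: Upright glass sample vial with a green screw cap, loose, about 38 g. Body 28 mm in diameter up to 54 mm (shoulder about 48 mm), cap 27 mm in diameter, from 47 to 61.5 mm. Origin: centre of its underside, z up its axis (at the start 9 mm above the worktop). Grasp it round the cap and shoulder from above, with the fingers closing across the row: neighbours in the row are 46 mm apart, centre to centre. A grip of about 12 N holds it.
- vial_yellow: Upright glass sample vial with a yellow screw cap, loose, about 38 g. Body 28 mm in diameter up to 54 mm (shoulder about 48 mm), cap 27 mm in diameter, from 47 to 61.5 mm. Origin: centre of its underside, z up its axis (at the start 9 mm above the worktop). Grasp it round the cap and shoulder from above, with the fingers closing across the row: neighbours in the row are 46 mm apart, centre to centre. A grip of about 12 N holds it.
- vial_white: Upright glass sample vial with a white screw cap, loose, about 38 g. Body 28 mm in diameter up to 54 mm (shoulder about 48 mm), cap 27 mm in diameter, from 47 to 61.5 mm. Origin: centre of its underside, z up its axis (at the start 9 mm above the worktop). Grasp it round the cap and shoulder from above, with the fingers closing across the row: neighbours in the row are 46 mm apart, centre to centre. A grip of about 12 N holds it.
- beaker: Bystander: small clear beaker with a beige filling, 50 mm wide, 59 mm high, behind the racks. Origin: centre of its underside. Leave it alone.
- pipette_bulb: Bystander: red rubber pipette bulb standing upright, 53 mm wide, 76 mm high, to the left of the racks. Origin: centre of its underside. Leave it alone.
- fuse_box: Bystander: small white and blue cardboard box, 36 x 62 x 22 mm, behind the racks. Origin: centre of its underside. Leave it alone.

How it is judged (in metres and radians):
At the end, for the whole second after the job is handed in: Four vials upright (0.12 rad) on the tray's pocket floors (within 4 mm in height), each within 12 mm along and 14 mm across the row of its pocket's centre, in the reverse of the order the coloured cups show (cup at carrier y: vial at tray -y), at rest (x of vial_blue in the frame of tray between -0.014 and 0.014 m and z of vial_blue in the frame of tray between 0 and 0.008 m and angle between each of vial_blue, vial_green, vial_yellow, vial_white's own z axis and vertical below 0.12 rad and linear speed of each of vial_blue, vial_green, vial_yellow, vial_white below 0.02 m/s and angular speed of each of vial_blue, vial_green, vial_yellow, vial_white below 0.3 rad/s and ((y of cup_blue in the frame of carrier between 0.057 and 0.081 m and y of vial_blue in the frame of tray between -0.081 and -0.057 m) or (y of cup_blue in the frame of carrier between 0.011 and 0.035 m and y of vial_blue in the frame of tray between -0.035 and -0.011 m) or (y of cup_blue in the frame of carrier between -0.035 and -0.011 m and y of vial_blue in the frame of tray between 0.011 and 0.035 m) or (y of cup_blue in the frame of carrier between -0.081 and -0.057 m and y of vial_blue in the frame of tray between 0.057 and 0.081 m)) and x of vial_green in the frame of tray between -0.014 and 0.014 m and z of vial_green in the frame of tray between 0 and 0.008 m and ((y of cup_green in the frame of carrier between 0.057 and 0.081 m and y of vial_green in the frame of tray between -0.081 and -0.057 m) or (y of cup_green in the frame of carrier between 0.011 and 0.035 m and y of vial_green in the frame of tray between -0.035 and -0.011 m) or (y of cup_green in the frame of carrier between -0.035 and -0.011 m and y of vial_green in the frame of tray between 0.011 and 0.035 m) or (y of cup_green in the frame of carrier between -0.081 and -0.057 m and y of vial_green in the frame of tray between 0.057 and 0.081 m)) and x of vial_yellow in the frame of tray between -0.014 and 0.014 m and z of vial_yellow in the frame of tray between 0 and 0.008 m and ((y of cup_yellow in the frame of carrier between 0.057 and 0.081 m and y of vial_yellow in the frame of tray between -0.081 and -0.057 m) or (y of cup_yellow in the frame of carrier between 0.011 and 0.035 m and y of vial_yellow in the frame of tray between -0.035 and -0.011 m) or (y of cup_yellow in the frame of carrier between -0.035 and -0.011 m and y of vial_yellow in the frame of tray between 0.011 and 0.035 m) or (y of cup_yellow in the frame of carrier between -0.081 and -0.057 m and y of vial_yellow in the frame of tray between 0.057 and 0.081 m)) and x of vial_white in the frame of tray between -0.014 and 0.014 m and z of vial_white in the frame of tray between 0 and 0.008 m and ((y of cup_white in the frame of carrier between 0.057 and 0.081 m and y of vial_white in the frame of tray between -0.081 and -0.057 m) or (y of cup_white in the frame of carrier between 0.011 and 0.035 m and y of vial_white in the frame of tray between -0.035 and -0.011 m) or (y of cup_white in the frame of carrier between -0.035 and -0.011 m and y of vial_white in the frame of tray between 0.011 and 0.035 m) or (y of cup_white in the frame of carrier between -0.081 and -0.057 m and y of vial_white in the frame of tray between 0.057 and 0.081 m))); the robot touches nothing.
It fails at once if a vial is tipped over or tilted by more than 0.8 rad (angle between any of vial_blue, vial_green, vial_yellow, vial_white's own z axis and vertical above 0.8 rad).
It fails at once if a bystander (beaker, pipette bulb, fuse carton) is moved by more than 25 mm (distance of any of beaker, pipette_bulb, fuse_box from where it was at the start of the episode above 0.025 m).
It also fails if it takes over 112 s, if anything falls off the work surface, if the arm or the gripper's body presses on something with over 40 N, if the wrist force passes 120 N, or if a joint passes its speed limit or range.

## Working session

There is one attempt and no reset: what is moved stays moved. The work goes in short steps, Python scripts to look and compute and a tool call to move; the robot and the scene stay as the last step left them, time stands still between calls to the robot, and variables do not carry over. Pictures are saved under pics/ and viewed, at most 14 in all, crops included, and the job is handed in when it is done.

Besides the shell and the picture viewer there is one more tool, called after "Request:" as name(argument=value, ...) on one line, values as JSON. jog_arm: Moves the arm, as the interface text tells. Its arguments: {"type":"object","properties":{"motion":{"type":"array","items":{"type":"number"}},"grip_force":{"type":"number"}},"required":["motion"]}

```bash
mkdir -p pics; cat > h.py <<'E'
import numpy as np, cv2
from plant import monitor, viewer, manip
def snap(n,f):
    s=viewer.snapshot(n); cv2.imwrite(f'pics/{f}.png',cv2.cvtColor(s['color'],cv2.COLOR_RGB2BGR)); np.savez(f'pics/{f}.npz',**s); return s
def cast(s,px,z):
    K,R,t=[np.array(s[k],float) for k in('camera_matrix','R','t')]
    d=R.T@np.linalg.inv(K)@np.array([px[0],px[1],1.]); c=-R.T@t
    return c+d*(z-c[2])/d[2]
E
python3 - <<'E'
from h import *
for n in('top','side'):
    s=snap(n,n+'0'); print(n,-np.array(s['R']).T@s['t'],s['camera_matrix'])
s=monitor.read_state(); print(s)
E
```

```text
top [ 399.13387971  -35.87470078 1090.27197669] [[510.42307605   0.         319.05086678]
 [  0.         510.42307605 245.80162733]
 [  0.           0.           1.        ]]
side [ 150.09810435 -854.29766221  665.05898443] [[476.75685436   0.         326.62978451]
 [  0.         476.75685436 246.471086  ]
 [  0.           0.           1.        ]]
{'clock': 0.1, 'qpos': array([-1.47477168e+00,  2.59263697e-01,  1.53592826e+00,  2.28167950e-05,
        1.34802485e+00, -2.02817987e-01]), 'qvel': array([ 3.17918578e-04, -2.13496565e-03, -1.94756070e-03, -4.24434819e-04,
        3.67324610e-05,  2.87650044e-04]), 'effort': array([ 2.01482966e-03, -4.38208473e+01, -2.84644532e+01,  7.20212096e-02,
        3.62263864e-02, -6.48138371e-05]), 'tcp_pos': array([ 161.90313163, -525.1437782 ,  225.92251324]), 'ee_rot': array([[ 9.55679387e-01,  2.94409395e-01, -1.33568862e-04],
       [ 2.94409219e-01, -9.55678079e-01,  1.61880601e-03],
       [ 3.48942865e-04, -1.58638344e-03, -9.99998681e-01]]), 'wrist_force': array([0.3439154 , 0.39462843, 0.38276891]), 'torque': array([-0.00648294,  0.00054423,  0.01408208]), 'finger_force': 0.0, 'grip_width': 93.10990712714111}
```

View pics/top0.png

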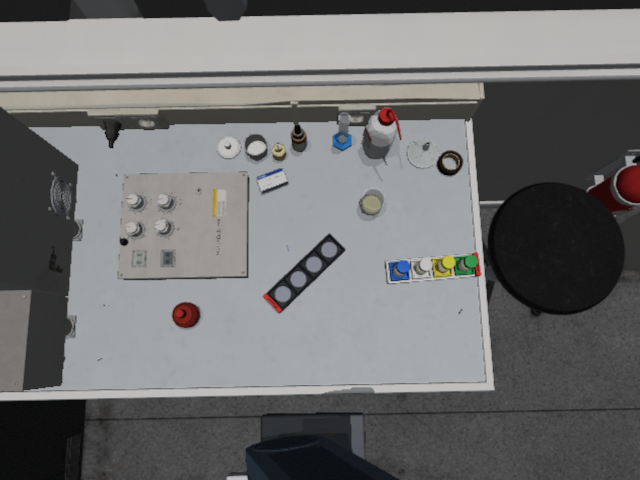

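View pics/side0.png

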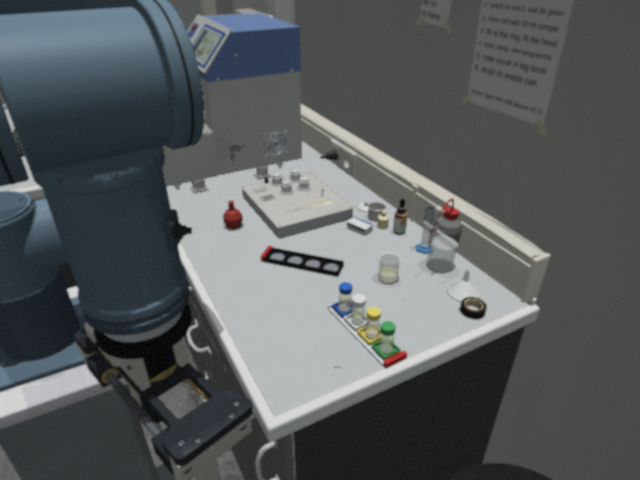

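The top view shows the tray running from its red end at about (272,302) to (335,242), and the carrier with its red end at the right (476,264). From the carrier's red end the order is green, yellow, white, blue. So green goes to the far pocket and blue goes next to the tray's red block.

```bash
python3 - <<'E'
from h import *
s=dict(np.load('pics/top0.npz')); c=s['color']
hsv=cv2.cvtColor(c,cv2.COLOR_RGB2HSV)
def cents(m,x0,x1,y0,y1):
    r=np.zeros(m.shape,np.uint8); r[y0:y1,x0:x1]=m[y0:y1,x0:x1]
    n,l,st,ce=cv2.connectedComponentsWithStats(r)
    return [(st[i,4],ce[i],st[i,:4]) for i in range(1,n) if st[i,4]>15],r
red=((hsv[...,0]<8)|(hsv[...,0]>172))&(hsv[...,1]>140)&(hsv[...,2]>80)
for roi in[(250,300,280,320),(465,490,245,285)]:
    for a,ce,b in cents(red.astype(np.uint8),*roi)[0]: print('red',a,ce,cast(s,ce,17))
g=c.max(2)
for thr in(70,90):
  o,r=cents((g<thr).astype(np.uint8),255,355,225,318)
  p=np.argwhere(r)[:,::-1].astype(np.float32); rr=cv2.minAreaRect(p); print('tray',rr,[cast(s,q,12).round(1)[:2] for q in cv2.boxPoints(rr)])
# pocket floors (lighter blobs in the tray)
hull=np.zeros(g.shape,np.uint8); cv2.fillPoly(hull,[cv2.boxPoints(rr).astype(int)],1)
hull=cv2.erode(hull,np.ones((3,3)))
for a,ce,b in cents(((g>80)&(hull>0)).astype(np.uint8),255,355,225,318)[0]: print('pocket',a,ce,cast(s,ce,4).round(1))
for n,(lo,hi) in dict(blue=(105,125),yellow=(20,35),green=(50,85)).items():
    m=((hsv[...,0]>=lo)&(hsv[...,0]<=hi)&(hsv[...,1]>110)).astype(np.uint8)
    for a,ce,b in cents(m,380,485,245,290)[0]: print(n,a,ce,b)
A=cv2.cvtColor(c,cv2.COLOR_RGB2BGR)
i1=cv2.resize(A[245:290,380:485],None,fx=7,fy=7,interpolation=cv2.INTER_CUBIC)
i2=cv2.resize(A[230:315,260:350],None,fx=3,fy=3,interpolation=cv2.INTER_CUBIC)
i2=cv2.copyMakeBorder(i2,0,0,0,i1.shape[1]-i2.shape[1],cv2.BORDER_CONSTANT)
cv2.imwrite('pics/crop0.png',np.vstack([i1,i2]))
for z in(6,):
    print('plate',[cast(s,q,z).round(1)[:2] for q in((386,262),(388,283),(474,254),(479,275))])
E
```

```text
red 111 [272.41441441 302.4954955 ] [490.60864205  64.06748128  17.        ]
red 49 [477.34693878 269.81632653] [ 550.79374531 -370.78908045   17.        ]
tray ((305.34637451171875, 271.5274963378906), (23.170963287353516, 86.970458984375), 46.16913986206055) [array([510.7,  78.1]), array([638.4, -57.6]), array([600.9, -91.2]), array([474.9,  44.4])]
tray ((305.5243835449219, 271.67669677734375), (23.971158981323242, 86.96774291992188), 46.30195617675781) [array([511.2,  78.5]), array([638.6, -57.6]), array([599.7, -92.3]), array([474.1,  43.7])]
pocket 206 [328.60194175 249.31553398] [604.1 -56.7   4. ]
pocket 207 [313.48792271 263.92753623] [572.8 -23.4   4. ]
pocket 214 [297.85981308 278.73364486] [541.4  10.6   4. ]
pocket 215 [282.27906977 293.62790698] [510.1  44.2   4. ]
blue 306 [399.49346405 269.97712418] [389 261  22  20]
yellow 326 [443.40184049 265.86503067] [432 256  24  21]
green 289 [465.71626298 264.44290657] [454 255  23  20]
plate [array([ 573.4, -179.4]), array([ 528. , -181.6]), array([ 586.9, -369.8]), array([ 541.1, -376.9])]
```

View pics/crop0.png

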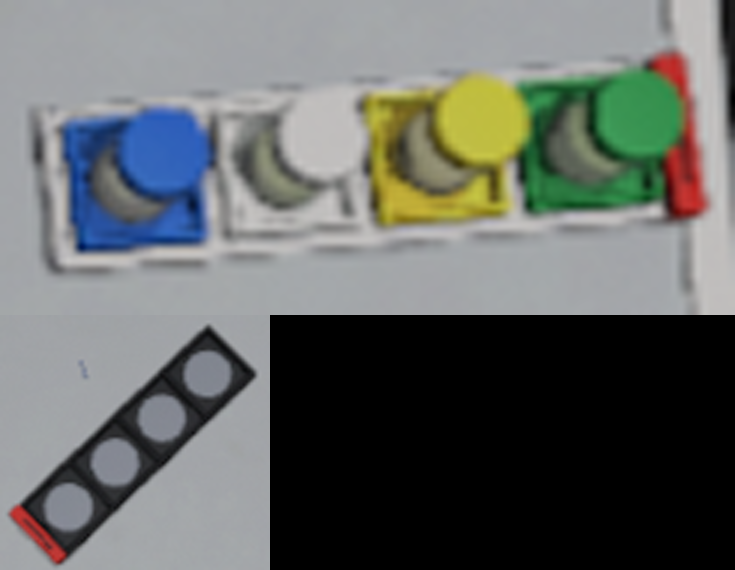

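The crop shows the cap centres at crop pixels blue (163,152), white (318,135), yellow (483,119) and green (638,113). The pocket floors give the tray row cleanly.

```bash
cat >> h.py <<'E'
P={k:np.array(v) for k,v in dict(green=(604.1,-56.7),yellow=(572.8,-23.4),white=(541.4,10.6),blue=(510.1,44.2)).items()}
def togo(xy,z,yaw):
    s=monitor.read_state(); R=s['ee_rot']; 
    d=R.T@(np.r_[xy,z]-s['tcp_pos']); cy=np.degrees(np.arctan2(R[1,0],R[0,0]))
    print('tcp',s['tcp_pos'].round(1),'tool shift mm',d.round(1),'turn z rad',np.round(-np.radians(yaw-cy),3),'w',round(s['grip_width'],1),'t',s['clock'])
E
python3 - <<'E'
from h import *
s=dict(np.load('pics/top0.npz'))
for n,q in dict(blue=(163,152),white=(318,135),yellow=(483,119),green=(638,113)).items():
    print(n,cast(s,(q[0]/7+379.57,q[1]/7+244.57),70.5).round(1))
for n,q in dict(blue=(135,183),yellow=(437,156),green=(592,147),white=(290,168)).items():
    print('cup',n,cast(s,(q[0]/7+379.57,q[1]/7+244.57),17).round(1))
togo((560,-280),200,95)
E
```

```text
blue [ 553.6 -204.5   70.5]
white [ 557.6 -249.4   70.5]
yellow [ 561.3 -297.3   70.5]
green [ 562.1 -342.2   70.5]
cup blue [ 552.3 -204.4   17. ]
cup yellow [ 558.7 -296.3   17. ]
cup green [ 560.5 -343.5   17. ]
cup white [ 555.9 -251.6   17. ]
tcp [ 161.9 -525.1  225.9] tool shift mm [ 452.6 -117.    26.3] turn z rad -1.359 w 93.1 t 0.1
```

Request:
jog_arm(motion=[0,0,0,0,0,-0.166,100,0,0,0,0,0,-0.166,100,0,0,0,0,0,-0.166,100,0,0,0,0,0,-0.166,100,0,0,0,0,0,-0.166,100,0,0,0,0,0,-0.166,100,0,0,0,0,0,-0.166,100,0,0,0,0,0,-0.166,100], grip_force=12)

```text
clock: 1.1
tcp_pos: [161.9, -525.3, 226.1]
ee_rot: [[-0.061, 0.998, -0.0], [0.998, 0.061, 0.001], [0.001, -0.0, -1.0]]
wrist_force: [-0.3, -0.9, -0.8]
grip_width: 92.8
finger_force: 0.0
```

Request:
jog_arm(motion=[0.015,0.041,0,0,0,0,100,0.015,0.041,0,0,0,0,100,0.015,0.041,0,0,0,0,100,0.015,0.041,0,0,0,0,100,0.015,0.041,0,0,0,0,100,0.015,0.041,0,0,0,0,100,0.015,0.041,0,0,0,0,100,0.015,0.041,0,0,0,0,100,0.015,0.041,0,0,0,0,100,0.015,0.041,0,0,0,0,100,0,0,0,0,0,0,100,0,0,0,0,0,0,100])

```text
clock: 2.6
tcp_pos: [562.3, -352.8, 225.9]
ee_rot: [[-0.057, 0.998, -0.002], [0.998, 0.057, 0.001], [0.001, -0.001, -1.0]]
wrist_force: [-0.8, 0.1, 0.1]
grip_width: 93.1
finger_force: 0.0
```

```bash
python3 -c "
from h import *
togo((562,-343),49,93.5);print(monitor.read_state()['ee_rot'].round(3))"
```

```text
tcp [ 562.3 -352.8  225.9] tool shift mm [  9.7   0.5 176.9] turn z rad -0.005 w 93.1 t 2.6
[[-0.057  0.998 -0.002]
 [ 0.998  0.057  0.001]
 [ 0.001 -0.001 -1.   ]]
```

Request:
jog_arm(motion=[0.01,0,0.025,0,0,0,100,0,0,0.032,0,0,0,100,0,0,0.032,0,0,0,100,0,0,0.032,0,0,0,100,0,0,0.032,0,0,0,100,0,0,0.024,0,0,0,100,0,0,0,0,0,0,100,0,0,0,0,0,0,100])

```text
clock: 3.6
tcp_pos: [562.2, -344.0, 50.8]
ee_rot: [[-0.055, 0.998, 0.001], [0.998, 0.055, -0.001], [-0.001, 0.001, -1.0]]
wrist_force: [1.2, 0.0, 0.6]
grip_width: 92.9
finger_force: 0.0
```

```bash
python3 -c "
from h import *
togo((562,-343),49,93.5)
a=snap('side','side1')['color'];b=snap('top','top1')['color']
i=np.hstack([cv2.resize(a[250:400,280:440],None,fx=2.4,fy=2.4),cv2.resize(b[220:370,360:520],None,fx=2.4,fy=2.4)])
cv2.imwrite('pics/c1.png',i[...,::-1])"
```

```text
tcp [ 562.2 -344.    50.8] tool shift mm [ 1.  -0.1  1.8] turn z rad -0.006 w 92.9 t 3.6
```

View pics/c1.png

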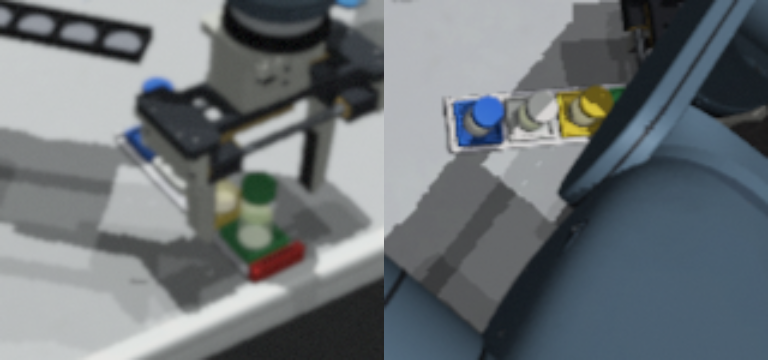

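The side crop shows the green vial standing between the open fingers, at about crop pixel (258,205), with its neighbours clear. I'll close the gripper and lift.

Request:
jog_arm(motion=[0,0,0.002,0,0,0,20,0,0,0,0,0,0,20,0,0,0,0,0,0,20,0,0,0,0,0,0,20,0,0,0,0,0,0,20,0,0,0,0,0,0,20,0,0,0,0,0,0,20,0,0,0,0,0,0,20], grip_force=12)

```text
clock: 4.7
tcp_pos: [562.3, -342.9, 47.6]
ee_rot: [[-0.056, 0.998, -0.0], [0.998, 0.056, 0.0], [0.0, -0.0, -1.0]]
wrist_force: [0.5, -0.0, -0.9]
grip_width: 26.2
finger_force: 11.9
```

Request:
jog_arm(motion=[0,0,-0.005,0,0,0,20,0,0,-0.01,0,0,0,20,0,0,-0.02,0,0,0,20,0,0,-0.025,0,0,0,20,0,0,-0.02,0,0,0,20,0,0,0,0,0,-0.1,20,0,0,0,0,0,-0.14,20,0,0,0,0,0,-0.14,20,0,0,0,0,0,-0.14,20,0,0,0,0,0,-0.1,20,0,0,0,0,0,-0.05,20,0,0,0,0,0,0,20])

```text
clock: 6.2
tcp_pos: [562.5, -343.1, 128.5]
ee_rot: [[-0.664, 0.748, 0.001], [0.748, 0.664, -0.001], [-0.001, 0.0, -1.0]]
wrist_force: [0.2, 0.0, -0.6]
grip_width: 26.2
finger_force: 11.9
```

```bash
python3 -c "
from h import *
togo(P['green'],100,133)
a=snap('side','side2')['color']
cv2.imwrite('pics/c2.png',cv2.resize(a[200:400,260:460],None,fx=2,fy=2)[...,::-1])"
```

```text
tcp [ 562.5 -343.1  128.5] tool shift mm [186.7 221.1  28.3] turn z rad -0.025 w 26.2 t 6.2
```

View pics/c2.png

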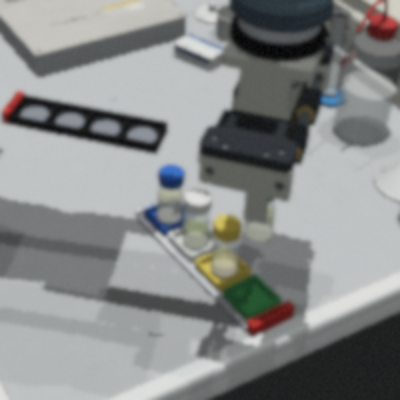

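The green vial hangs upright in the grip, clear of its cup. Next I'll carry it over the far pocket.

Request:
jog_arm(motion=[0.012,0.014,0,0,0,0,20,0.027,0.032,0,0,0,0,20,0.027,0.032,0,0,0,0,20,0.027,0.032,0,0,0,0,20,0.027,0.032,0,0,0,0,20,0.027,0.032,0,0,0,0,20,0.027,0.032,0,0,0,0,20,0.013,0.015,0,0,0,0,20,0,0,0,0,0,-0.025,20,0,0,0,0,0,0,20,0,0,0,0,0,0,20])

```text
clock: 7.62
tcp_pos: [603.4, -57.9, 127.6]
ee_rot: [[-0.681, 0.732, -0.0], [0.732, 0.681, -0.0], [-0.0, -0.0, -1.0]]
wrist_force: [-0.4, -0.3, -0.5]
grip_width: 26.6
finger_force: 11.9
```

```bash
python3 -c "
from h import *
togo(P['green'],44,133)"
```

```text
tcp [603.4 -57.9 127.6] tool shift mm [ 0.4  1.4 83.6] turn z rad -0.001 w 26.6 t 7.625
```

Request:
jog_arm(motion=[0,0.001,0.01,0,0,0,20,0,0,0.025,0,0,0,20,0,0,0.025,0,0,0,20,0,0,0.013,0,0,0,20,0,0,0.005,0,0,0,20,0,0,0.003,0,0,0,20,0,0,0.002,0,0,0,20,0,0,0.001,0,0,0,20,0,0,0,0,0,0,20,0,0,0,0,0,0,20])

```text
clock: 8.88
tcp_pos: [604.3, -55.7, 43.9]
ee_rot: [[-0.682, 0.731, 0.0], [0.731, 0.682, -0.0], [-0.0, 0.0, -1.0]]
wrist_force: [-0.3, 0.4, 0.2]
grip_width: 26.1
finger_force: 11.9
```

Request:
jog_arm(motion=[0,0,0.001,0,0,0,20,0,0,0,0,0,0,20,0,0,0,0,0,0,20])

```text
clock: 9.25
tcp_pos: [604.1, -55.7, 42.6]
ee_rot: [[-0.682, 0.731, -0.0], [0.731, 0.682, 0.0], [0.0, -0.0, -1.0]]
wrist_force: [0.4, -0.9, -1.0]
grip_width: 26.3
finger_force: 11.9
```

Request:
jog_arm(motion=[0,0,0,0,0,0,40,0,0,0,0,0,0,60,0,0,0,0,0,0,60,0,0,0,0,0,0,60,0,0,-0.01,0,0,0,60,0,0,-0.025,0,0,0,60,0,0,-0.03,0,0,0,60,0,0,-0.03,0,0,0,60,0,0,0,0,0,0,60])

```text
clock: 10.38
tcp_pos: [606.2, -56.2, 141.1]
ee_rot: [[-0.682, 0.731, 0.006], [0.731, 0.682, -0.002], [-0.006, 0.003, -1.0]]
wrist_force: [-0.2, -0.3, 0.1]
grip_width: 55.5
finger_force: 0.0
```

```bash
python3 -c "
from h import *
togo((561.3,-297.3),130,93.5)
a=snap('side','side3')['color'];b=snap('top','top3')['color']
i=np.hstack([cv2.resize(a[220:380,240:420],None,fx=2.1,fy=2.1),cv2.resize(b[220:380,250:430],None,fx=2.1,fy=2.1)])
cv2.imwrite('pics/c3.png',i[...,::-1])"
```

```text
tcp [606.2 -56.2 141.1] tool shift mm [-145.6 -197.4   11.2] turn z rad 0.69 w 55.5 t 10.375
```

View pics/c3.png

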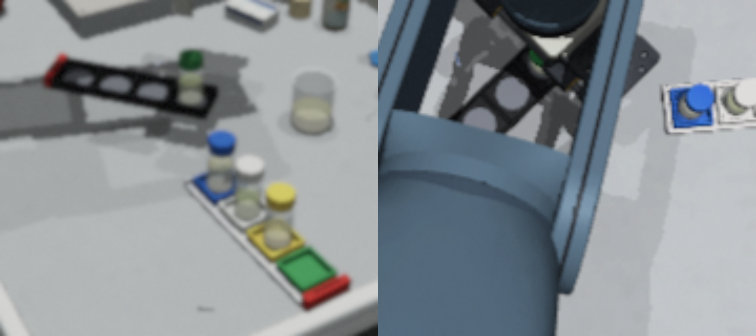

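Green stands upright in the far pocket at side-crop pixel (190,80), and the neighbouring pockets are empty. Yellow is next.

Request:
jog_arm(motion=[-0.012,-0.017,0,0,0,0,80,-0.03,-0.04,0,0,0,0,80,-0.03,-0.04,0,0,0,0,80,-0.03,-0.04,0,0,0,0,80,-0.03,-0.04,0,0,0,0,80,-0.013,-0.02,0,0,0,0,80,0,0,0,0,0,0.138,80,0,0,0,0,0,0.138,80,0,0,0,0,0,0.138,80,0,0,0,0,0,0.138,80,0,0,0,0,0,0.138,80,0,0,0,0,0,0,80])

```text
clock: 11.98
tcp_pos: [558.6, -295.6, 136.9]
ee_rot: [[-0.062, 0.998, -0.001], [0.998, 0.062, 0.001], [0.001, -0.001, -1.0]]
wrist_force: [0.4, -0.9, 1.2]
grip_width: 74.4
finger_force: 0.0
```

```bash
python3 -c "
from h import *
togo((561.3,-297.3),48,93.5)"
```

```text
tcp [ 558.6 -295.6  136.9] tool shift mm [-2.   2.7 88.9] turn z rad 0.001 w 74.4 t 11.975
```

Request:
jog_arm(motion=[-0.002,0.003,0.015,0,0,0,80,0,0,0.03,0,0,0,80,0,0,0.03,0,0,0,80,0,0,0.014,0,0,0,80,0,0,0,0,0,0,80,0,0,0,0,0,0,20,0,0,0,0,0,0,20,0,0,0,0,0,0,20,0,0,0,0,0,0,20,0,0,0,0,0,0,20,0,0,0,0,0,0,20,0,0,0,0,0,0,20])

```text
clock: 13.48
tcp_pos: [562.3, -298.0, 48.8]
ee_rot: [[-0.061, 0.998, 0.0], [0.998, 0.061, -0.0], [-0.0, 0.0, -1.0]]
wrist_force: [0.1, -0.1, 1.9]
grip_width: 26.4
finger_force: 12.0
```

Request:
jog_arm(motion=[0,0,-0.005,0,0,0,20,0,0,-0.01,0,0,0,20,0,0,-0.02,0,0,0,20,0,0,-0.025,0,0,0,20,0,0,-0.02,0,0,0,20,0,0,0,0,0,-0.1,20,0,0,0,0,0,-0.14,20,0,0,0,0,0,-0.14,20,0,0,0,0,0,-0.14,20,0,0,0,0,0,-0.11,20,0,0,0,0,0,-0.06,20,0,0,0,0,0,0,20])

```text
clock: 14.98
tcp_pos: [562.4, -298.0, 129.3]
ee_rot: [[-0.682, 0.731, 0.001], [0.731, 0.682, -0.0], [-0.001, 0.0, -1.0]]
wrist_force: [-0.5, 0.8, -0.7]
grip_width: 26.3
finger_force: 12.0
```

```bash
python3 -c "
from h import *
togo(P['yellow'],44,133)"
```

```text
tcp [ 562.4 -298.   129.3] tool shift mm [193.8 194.9  85.2] turn z rad -0.0 w 26.3 t 14.975
```

Request:
jog_arm(motion=[0.014,0.014,0,0,0,0,20,0.028,0.028,0,0,0,0,20,0.028,0.028,0,0,0,0,20,0.028,0.028,0,0,0,0,20,0.028,0.029,0,0,0,0,20,0.028,0.028,0,0,0,0,20,0.026,0.026,0,0,0,0,20,0.014,0.014,0,0,0,0,20,0,0,0,0,0,0,20,0,0,0,0,0,0,20])

```text
clock: 16.23
tcp_pos: [572.5, -23.8, 128.7]
ee_rot: [[-0.682, 0.731, 0.0], [0.731, 0.682, -0.001], [-0.001, -0.0, -1.0]]
wrist_force: [-0.2, -0.4, -0.1]
grip_width: 26.8
finger_force: 12.0
```

```bash
python3 -c "
from h import *
togo(P['yellow'],44,133)"
```

```text
tcp [572.5 -23.8 128.7] tool shift mm [ 0.2  0.5 84.7] turn z rad 0.0 w 26.8 t 16.225
```

Request:
jog_arm(motion=[0,0,0.01,0,0,0,20,0,0,0.025,0,0,0,20,0,0,0.025,0,0,0,20,0,0,0.013,0,0,0,20,0,0,0.006,0,0,0,20,0,0,0.004,0,0,0,20,0,0,0.002,0,0,0,20,0,0,0,0,0,0,20,0,0,0,0,0,0,20])

```text
clock: 17.35
tcp_pos: [572.7, -23.0, 44.1]
ee_rot: [[-0.682, 0.731, 0.001], [0.731, 0.682, -0.0], [-0.001, 0.0, -1.0]]
wrist_force: [0.3, -0.3, 0.6]
grip_width: 26.5
finger_force: 12.0
```

Request:
jog_arm(motion=[0,0,0,0,0,0,40,0,0,0,0,0,0,60,0,0,0,0,0,0,60,0,0,0,0,0,0,60,0,0,-0.01,0,0,0,60,0,0,-0.025,0,0,0,60,0,0,-0.03,0,0,0,60,0,0,-0.02,0,0,0,60,0,0,0,0,0,0,60])

```text
clock: 18.48
tcp_pos: [573.8, -23.3, 130.9]
ee_rot: [[-0.682, 0.731, 0.004], [0.731, 0.682, -0.001], [-0.004, 0.003, -1.0]]
wrist_force: [-1.0, -0.3, -0.1]
grip_width: 55.7
finger_force: 0.0
```

```bash
python3 -c "
from h import *
togo((557.6,-249.4),130,93.5)"
```

```text
tcp [573.8 -23.3 130.9] tool shift mm [-154.2 -166.1    1.1] turn z rad 0.69 w 55.7 t 18.475
```

Request:
jog_arm(motion=[-0.015,-0.015,0,0,0,0,80,-0.03,-0.032,0,0,0,0,80,-0.033,-0.036,0,0,0,0,80,-0.033,-0.036,0,0,0,0,80,-0.03,-0.032,0,0,0,0,80,-0.014,-0.014,0,0,0,0,80,0,0,0,0,0,0.138,80,0,0,0,0,0,0.138,80,0,0,0,0,0,0.138,80,0,0,0,0,0,0.138,80,0,0,0,0,0,0.138,80,0,0,0,0,0,0,80])

```text
clock: 19.98
tcp_pos: [557.1, -248.5, 127.8]
ee_rot: [[-0.063, 0.998, -0.001], [0.998, 0.063, 0.001], [0.001, -0.001, -1.0]]
wrist_force: [0.2, -0.3, 1.0]
grip_width: 74.0
finger_force: 0.0
```

```bash
python3 -c "
from h import *
togo((557.6,-249.4),48,93.5)
a=snap('side','side4')['color'];cv2.imwrite('pics/c4.png',cv2.resize(a[220:380,240:420],None,fx=2.5,fy=2.5)[...,::-1])"
```

```text
tcp [ 557.1 -248.5  127.8] tool shift mm [-1.   0.5 79.8] turn z rad 0.001 w 74.0 t 19.975
```

View pics/c4.png

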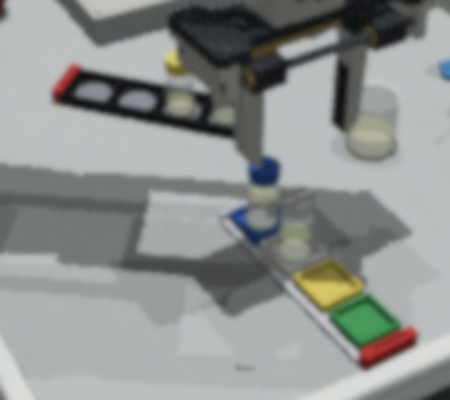

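Yellow stands in the third pocket at (180,95). The gripper is over the white vial and the beaker is undisturbed.

Request:
jog_arm(motion=[-0.001,0,0.015,0,0,0,80,0,0,0.025,0,0,0,80,0,0,0.025,0,0,0,80,0,0,0.014,0,0,0,80,0,0,0,0,0,0,80,0,0,0,0,0,0,20,0,0,0,0,0,0,20,0,0,0,0,0,0,20,0,0,0,0,0,0,20,0,0,0,0,0,0,20,0,0,0,0,0,0,20,0,0,0,0,0,0,20])

```text
clock: 21.52
tcp_pos: [557.7, -250.0, 49.8]
ee_rot: [[-0.061, 0.998, 0.0], [0.998, 0.061, -0.0], [-0.0, 0.0, -1.0]]
wrist_force: [0.5, -0.2, 1.2]
grip_width: 26.4
finger_force: 12.0
```

Request:
jog_arm(motion=[0,0,-0.005,0,0,0,20,0,0,-0.01,0,0,0,20,0,0,-0.02,0,0,0,20,0,0,-0.025,0,0,0,20,0,0,-0.02,0,0,0,20,0,0,0,0,0,-0.1,20,0,0,0,0,0,-0.14,20,0,0,0,0,0,-0.14,20,0,0,0,0,0,-0.14,20,0,0,0,0,0,-0.11,20,0,0,0,0,0,-0.06,20,0,0,0,0,0,0,20])

```text
clock: 23.02
tcp_pos: [557.7, -250.0, 130.3]
ee_rot: [[-0.682, 0.731, 0.001], [0.731, 0.682, -0.0], [-0.001, 0.0, -1.0]]
wrist_force: [0.2, 0.2, 0.1]
grip_width: 26.6
finger_force: 12.0
```

```bash
python3 -c "
from h import *
togo(P['white'],44,133)"
```

```text
tcp [ 557.7 -250.   130.3] tool shift mm [201.8 165.8  86.2] turn z rad -0.0 w 26.6 t 23.025
```

Request:
jog_arm(motion=[0.015,0.012,0,0,0,0,20,0.029,0.024,0,0,0,0,20,0.029,0.024,0,0,0,0,20,0.029,0.024,0,0,0,0,20,0.029,0.024,0,0,0,0,20,0.029,0.024,0,0,0,0,20,0.027,0.022,0,0,0,0,20,0.015,0.012,0,0,0,0,20,0,0,0,0,0,0,20,0,0,0,0,0,0,20])

```text
clock: 24.28
tcp_pos: [541.3, 10.3, 129.7]
ee_rot: [[-0.682, 0.731, 0.0], [0.731, 0.682, -0.001], [-0.001, -0.0, -1.0]]
wrist_force: [0.6, -0.5, -0.3]
grip_width: 26.6
finger_force: 12.0
```

```bash
python3 -c "
from h import *
togo(P['white'],44,133)"
```

```text
tcp [541.3  10.3 129.7] tool shift mm [ 0.2  0.3 85.7] turn z rad 0.0 w 26.6 t 24.275
```

Request:
jog_arm(motion=[0,0,0.01,0,0,0,20,0,0,0.025,0,0,0,20,0,0,0.025,0,0,0,20,0,0,0.013,0,0,0,20,0,0,0.006,0,0,0,20,0,0,0.004,0,0,0,20,0,0,0.002,0,0,0,20,0,0,0,0,0,0,20,0,0,0,0,0,0,20])

```text
clock: 25.4
tcp_pos: [541.4, 11.0, 45.1]
ee_rot: [[-0.682, 0.731, 0.001], [0.731, 0.682, -0.0], [-0.001, 0.001, -1.0]]
wrist_force: [0.1, -0.3, -0.2]
grip_width: 26.7
finger_force: 12.0
```

Request:
jog_arm(motion=[0,0,0,0,0,0,40,0,0,0,0,0,0,60,0,0,0,0,0,0,60,0,0,0,0,0,0,60,0,0,-0.01,0,0,0,60,0,0,-0.025,0,0,0,60,0,0,-0.03,0,0,0,60,0,0,-0.02,0,0,0,60,0,0,0,0,0,0,60,0,0,0,0,0,0,60])

```text
clock: 26.65
tcp_pos: [540.7, 11.1, 129.2]
ee_rot: [[-0.682, 0.731, -0.001], [0.731, 0.682, 0.0], [0.001, -0.0, -1.0]]
wrist_force: [1.4, -0.3, -0.2]
grip_width: 55.5
finger_force: 0.0
```

```bash
python3 -c "
from h import *
togo((553.6,-204.5),130,93.5)"
```

```text
tcp [540.7  11.1 129.2] tool shift mm [-166.4 -137.7   -0.8] turn z rad 0.69 w 55.5 t 26.65
```

Request:
jog_arm(motion=[-0.016,-0.014,0,0,0,0,80,-0.033,-0.027,0,0,0,0,80,-0.035,-0.028,0,0,0,0,80,-0.035,-0.028,0,0,0,0,80,-0.032,-0.027,0,0,0,0,80,-0.016,-0.014,0,0,0,0,80,0,0,0,0,0,0.138,80,0,0,0,0,0,0.138,80,0,0,0,0,0,0.138,80,0,0,0,0,0,0.138,80,0,0,0,0,0,0.138,80,0,0,0,0,0,0,80])

```text
clock: 28.15
tcp_pos: [553.8, -204.2, 128.9]
ee_rot: [[-0.063, 0.998, -0.001], [0.998, 0.063, 0.001], [0.001, -0.001, -1.0]]
wrist_force: [-0.5, 0.9, 0.8]
grip_width: 74.6
finger_force: 0.0
```

```bash
python3 -c "
from h import *
togo((553.6,-204.5),48,93.5)
s=np.load('pics/top0.npz');print(cast(s,(372,204),30))"
```

```text
tcp [ 553.8 -204.2  128.9] tool shift mm [-0.3 -0.2 80.9] turn z rad 0.002 w 74.6 t 28.15
[ 696.38147642 -151.90249339   30.        ]
```

Beaker is at about x=696, so it is well clear.

Request:
jog_arm(motion=[0,0,0.015,0,0,0,80,0,0,0.025,0,0,0,80,0,0,0.026,0,0,0,80,0,0,0.014,0,0,0,80,0,0,0,0,0,0,80,0,0,0,0,0,0,20,0,0,0,0,0,0,20,0,0,0,0,0,0,20,0,0,0,0,0,0,20,0,0,0,0,0,0,20,0,0,0,0,0,0,20,0,0,0,0,0,0,20])

```text
clock: 29.65
tcp_pos: [554.3, -205.3, 49.7]
ee_rot: [[-0.061, 0.998, 0.0], [0.998, 0.061, -0.0], [-0.0, 0.0, -1.0]]
wrist_force: [0.1, 0.7, 0.6]
grip_width: 26.1
finger_force: 12.0
```

Request:
jog_arm(motion=[0,0,-0.005,0,0,0,20,0,0,-0.01,0,0,0,20,0,0,-0.02,0,0,0,20,0,0,-0.025,0,0,0,20,0,0,-0.02,0,0,0,20,0,0,0,0,0,-0.1,20,0,0,0,0,0,-0.14,20,0,0,0,0,0,-0.14,20,0,0,0,0,0,-0.14,20,0,0,0,0,0,-0.11,20,0,0,0,0,0,-0.06,20,0,0,0,0,0,0,20])

```text
clock: 31.15
tcp_pos: [554.3, -205.3, 130.3]
ee_rot: [[-0.682, 0.731, 0.001], [0.731, 0.682, -0.0], [-0.001, 0.0, -1.0]]
wrist_force: [-0.1, -1.2, -0.9]
grip_width: 26.5
finger_force: 12.0
```

```bash
python3 -c "
from h import *
togo(P['blue'],44,133)"
```

```text
tcp [ 554.3 -205.3  130.3] tool shift mm [212.7 137.8  86.2] turn z rad -0.0 w 26.5 t 31.15
```

Request:
jog_arm(motion=[0.015,0.01,0,0,0,0,20,0.031,0.02,0,0,0,0,20,0.031,0.02,0,0,0,0,20,0.031,0.02,0,0,0,0,20,0.031,0.02,0,0,0,0,20,0.031,0.02,0,0,0,0,20,0.028,0.018,0,0,0,0,20,0.015,0.01,0,0,0,0,20,0,0,0,0,0,0,20,0,0,0,0,0,0,20])

```text
clock: 32.4
tcp_pos: [510.0, 44.0, 129.8]
ee_rot: [[-0.682, 0.731, 0.0], [0.731, 0.682, -0.001], [-0.001, -0.0, -1.0]]
wrist_force: [-0.4, -0.6, 0.7]
grip_width: 26.4
finger_force: 12.0
```

```bash
python3 -c "
from h import *
togo(P['blue'],44,133)"
```

```text
tcp [510.   44.  129.8] tool shift mm [ 0.2  0.2 85.8] turn z rad 0.0 w 26.4 t 32.4
```

Request:
jog_arm(motion=[0,0,0.01,0,0,0,20,0,0,0.025,0,0,0,20,0,0,0.025,0,0,0,20,0,0,0.013,0,0,0,20,0,0,0.006,0,0,0,20,0,0,0.004,0,0,0,20,0,0,0.002,0,0,0,20,0,0,0,0,0,0,20,0,0,0,0,0,0,20])

```text
clock: 33.52
tcp_pos: [510.0, 44.6, 45.1]
ee_rot: [[-0.682, 0.731, 0.001], [0.731, 0.682, -0.0], [-0.001, 0.001, -1.0]]
wrist_force: [-0.0, -0.2, -0.5]
grip_width: 26.4
finger_force: 12.0
```

Request:
jog_arm(motion=[0,0,0,0,0,0,40,0,0,0,0,0,0,60,0,0,0,0,0,0,60,0,0,0,0,0,0,60,0,0,-0.01,0,0,0,60,0,0,-0.025,0,0,0,60,0,0,-0.03,0,0,0,60,0,0,-0.03,0,0,0,60,0,0,0,0,0,0,60,0,0,0,0,0,0,60])

```text
clock: 34.78
tcp_pos: [509.3, 44.7, 139.4]
ee_rot: [[-0.682, 0.731, -0.0], [0.731, 0.682, 0.0], [0.0, -0.0, -1.0]]
wrist_force: [-0.2, -0.4, -0.6]
grip_width: 55.9
finger_force: 0.0
```

Request:
jog_arm(motion=[-0.02,-0.03,-0.01,0,0,0,60,-0.03,-0.05,-0.01,0,0,0,60,-0.03,-0.05,0,0,0,0,60,-0.03,-0.05,0,0,0,0,60,-0.03,-0.05,0,0,0,0,60,-0.02,-0.05,0,0,0,0,60,-0.01,-0.03,0,0,0,0,60,0,0,0,0,0,0,60,0,0,0,0,0,0,60])

```text
clock: 35.9
tcp_pos: [398.9, -290.1, 158.7]
ee_rot: [[-0.682, 0.731, -0.001], [0.731, 0.682, 0.002], [0.002, 0.001, -1.0]]
wrist_force: [-0.1, -0.2, 0.3]
grip_width: 55.6
finger_force: 0.0
```

```bash
python3 -c "
from h import *
a=snap('side','side5')['color'];b=snap('top','top5')['color']
i=np.hstack([cv2.resize(a[200:360,240:420],None,fx=2.2,fy=2.2),cv2.resize(b[180:340,230:410],None,fx=2.2,fy=2.2)])
cv2.imwrite('pics/c5.png',i[...,::-1])"
```

```text
(no output)
```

View pics/c5.png

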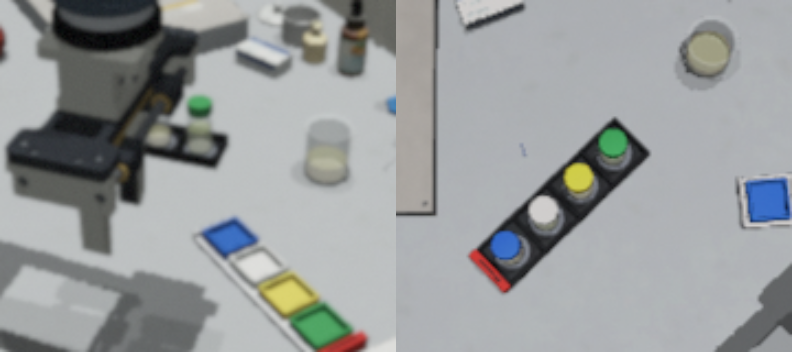

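The top view shows all four vials upright and centred: blue (506,245) next to the red block, then white, yellow and green (613,142) at the far end. The bystanders are in place, so I'm handing in.

```bash
python3 -c "
from h import *
print(manip.finish_job())"
```

```text
the job is handed in; nothing more can be done
None
```

I moved all four vials into the tray in reverse order and handed the job in at about 36 s; the last picture showed them upright, released and centred in their pockets with the beaker and fuse carton in place (the bulb was out of frame), but the hand-in returned no verdict.

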